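# Open the produce crate's gate and hold it wide

## Task

The cook wants to lift the bowl of onions out of the mesh produce crate and needs its gate held open. First pinch the two tabs of the travel lock together (on the fixed post at the right of the gate; it stays drawn back), then squeeze the two tabs of the sprung catch on top of the gate itself and swing the gate out towards you, past the click of its half-open check, until it stands at about a right angle to the crate front or a little more. A spring pulls the gate back from there, so finish still holding it wide open and steady in the fingers: do not let go, and do not knock over or shove the jar, the glass or the cup that stand about.

Things in the scene. Friction and masses are not known exactly. Their poses are not given: they have to be found in the camera images.
- crate: Produce crate, oak frame, wire mesh, closed mesh top; 180 deep (x) x 288 wide (y) x 170 mm high, fixed. Origin at underside; x from front (at -90 mm) into it, y to its left, z up. Front: gate hinged at left, fixed latch post 71 mm wide at right (y -77 to -148). Top of gate, post and mesh at z 170; only the catch tabs (to 212) and, at the hinge, the check (to 184) stand higher.
- lock_grip (a point): Grip point of the travel lock on the latch post, crate frame (-77, -122, 212) mm: at the height of its two upright steel tabs' tops, midway between them when squeezed shut. Tabs 26 wide (x), 6 thick (y). Right tab fixed, outer face 17 mm right of this point; left tab slides, outer face 29 mm left at rest, 17 squeezed. Straddle both from above, closing along crate y, centred here.
- gate_grip (a point): Grip point of the sprung catch on the gate's top rail, moving with the gate: at its two tabs' tops, midway between them when squeezed. Crate frame (-77, -17, 212) mm when shut. Tabs as on the lock, but the left one is fixed to the gate (outer face 17 mm left of here) and the right one slides (29 mm right at rest, 17 squeezed). Its y axis runs along the gate to the hinge.
- gate_hinge (a point): Point on the gate's vertical hinge axis, crate frame (-92, 119, 212) mm. gate_grip turns about it, 136 mm along the gate and 15 mm behind it. A wall shelf hangs over the left rear of the crate, 0.62 m above the worktop, its front edge at world x = 0.725: keep the wrist low and come in from the front.
- rail_clear (a point): Point on top of the rods and keeper loops that lie along the rail under the fingers, between the two catches: the highest metal there, 11 mm above the rail and 31 mm below the tab tops. Keep fingertips above this height; the tabs rise 42 mm above the rail. The two catches' sliding tabs are 47 mm apart.
- gate (a joint): Gate angle, rad: 0 shut, grows as its free end swings out to the robot (clockwise from above), stop at 1.75. 190 mm wide, 26 thick, 0.45 kg. A spring pulls it shut: 0.12 N m shut, 0.4 at 1.5 rad. A roller check clicks at about 0.8 rad: some 0.5 N m more from 0.5 to 0.8. Let go, it falls back shut, or rests at about 1.0 behind the check. It moves only with both catches drawn.
- lock_slide (a joint): Travel of the travel lock's sliding (left) tab to the right, m: 0 locked (starts up to 0.002), 0.012 fully squeezed. 5 N of friction; stays where it is left. Its rod is out of the gate from 0.007; draw it fully, 0.010 or more.
- spring_catch (a joint): Travel of the sprung catch's sliding (right) tab towards the hinge, m: 0 at rest, 0.012 fully squeezed. Spring 4 N at rest, 8 N squeezed; it springs back out when let go. Its rod is out of the post from 0.007; squeeze it fully and keep it so while the gate leaves the post.
- oat_jar: Bystander: short lidded glass jar of oats, 60 mm diameter x 89 mm high, origin at its underside; to the left of the gate's swing.
- glass: Bystander: small shot glass, 48 mm diameter x 61 mm high, origin at its underside; front right.
- cup: Bystander: dark stoneware tea cup without handle, 72 mm diameter x 58 mm high, origin at its underside; right of the crate.

How it is judged:
On the way, in this order (a step that is already met when the one before it is completed fails the run):
1. the travel lock is squeezed and drawn back while the gate is still shut (value of joint lock_slide above 0.009 m and value of joint gate below 0.06 rad), for 0.1 s.
2. then the gate's sprung catch is squeezed, the lock still drawn and the gate still shut (all of step 1 and value of joint spring_catch above 0.008 m), for 0.02 s.
3. then the gate is swung out past its half-open check (value of joint gate above 1.15 rad), for 0.1 s.
At the end, for the whole second after the job is handed in: The gate stands at 1.4 rad (80 degrees) or more and is still (under 0.1 rad/s), the fingers hold it there with at least 1 N, and the travel lock is still drawn back by 9 mm or more, all through the last second (value of joint gate between 1.4 and 1.8 rad and value of joint lock_slide above 0.009 m and velocity of joint gate between -0.1 and 0.1 rad/s and contact force between the fingers and gate above 1 N); the arm keeps its last pose, push and grip.
It fails at once if the oat jar is shoved more than 30 mm or tipped (distance of oat_jar from where it was at the start of the episode above 0.03 m or angle between oat_jar's own z axis and vertical above 0.5 rad).
It fails at once if the shot glass is shoved more than 30 mm or tipped (distance of glass from where it was at the start of the episode above 0.03 m or angle between glass's own z axis and vertical above 0.5 rad).
It fails at once if the tea cup is shoved more than 30 mm or tipped (distance of cup from where it was at the start of the episode above 0.03 m or angle between cup's own z axis and vertical above 0.5 rad).
It also fails if it takes over 48 s, if anything falls off the work surface, if the arm or the gripper's body presses on something with over 40 N, if the wrist force passes 120 N, or if a joint passes its speed limit or range.

## Robot

A 6-joint arm with a two-finger parallel gripper is mounted at the origin on a cart in front of the work surface, level with it; the furniture and walls round the work are solid. World frame = base frame: x ahead of the robot, y to its left, z up, the work surface at z = 0. Lengths are in m, angles in rad, forces in N, time in s.
With the tool pointing down it reaches from about 0.325 to 0.85 m from the base axis. Payload 15.5 kg.
Tool frame: the origin (TCP) lies between the finger pads; the fingertips stand 19 mm ahead of it and the grasp point (between the pads) is the TCP (manip.tips_ahead is the z of the fingertips in the tool frame, in m); z points along the fingers, y is the line along which they close (so a half turn about z gives the same grasp; the last joint's range is limited). The gripper opens to 91 mm and grips with 3 to 60 N. Pads are 32 mm wide; open, the fingers measure 118 mm over their backs; the gripper's body (76 mm by 178 mm) begins 60 mm behind the grasp point.
Start: joints at [1.137, 0.494, 1.345, -0, 1.302, -0.096], TCP at [0.208, 0.589, 0.233] pointing down, gripper open.
Joint ranges: [-2.91, 2.91], [-0.82, 2.16], [0.22, 2.67], [-1.22, 4.37], [0.12, 2.79], [-3.08, 3.08]. Speed limits (rad/s): [1.89, 1.89, 2.57, 3.01, 3.01, 3.01].

## Interface

Orientations are given as a unit quaternion [w, x, y, z].
In Python, from plant import manip, grab_frame gives the robot as it stands. The module is installed in compiled form; this text tells all that it offers.
- The arm moves only by the shell command python3 -m pendant 'ROWS' [FORCE]. ROWS is JSON, a list of rows, each an object of numbers: "wx", "wy", "wz": the turn, a rotation vector about the world's x, y, z in rad; "tx", "ty", "tz": the shift along the world's x, y, z in cm; "fingers": the opening, from 0 (shut) to 1 (fully open). A call has 1 to 12 rows; each row shifts and turns the commanded pose from where the row before left it; what a row does not reach is not made up. A row lasts 1/10 s, in which the tool goes at most 50 mm and 8.59 degrees, less where a joint would pass 70% of its speed; a pose out of reach is approached as far as the arm can. A call is refused whole if a number of a shift passes 5 or a number of a turn 0.15, either way. A call with a gripper value outside its range is refused whole. The fingers move at their own pace and stop on an object; FORCE is the grip in N (left out, the last holds). Time passes only in rows, so rows that do not move let the fingers close. It gives the time, the measured TCP pose, the force, the opening and the grip force at its end, in the units of the state.
- manip.observe(): the state, without advancing time (a new reading comes with each control period).
- grab_frame(name): name is "side" or "top" or "wrist"; returns a dict with "frame" (384x512x3 uint8, red, green, blue), "range_z" (384x512 float32, m along the optical axis (not along the pixel's ray), 0 where there is no reading), "K" (3x3 intrinsics, pixels), "cam_to_world" (4x4, takes a point from camera to world coordinates); the wrist camera has in their place "mount" (4x4, takes a point from camera to tool coordinates, whose origin is the TCP and whose axes are the flange's). Camera axes: x right, y up, looking along -z (the intrinsics and any distortion apply to the point x, -y, -z); pixel columns grow to the right and rows downward; lengths in m; the calibration is good to about 2 mm. A picture is of the moment at which its call begins: read the wrist's pose just before it.
- manip.sign_off(): hands the job in; it is judged then, once.
The state is a dict: "clock": time; "q": joint angles; "joint_vel": joint speeds; "joint_torque": joint torques, N m; "tool_pos": TCP position; "orientation": TCP orientation; "wrist_force": force on the tool from outside, world axes, zero at the start; "ft_torque": the same for the moment, N m; "grip_width": opening from 0.0 (shut) to 1.0 (fully open); "grasp_force": force on a finger pad.
Only numpy, scipy, OpenCV 4.12 (cv2) and the standard library are available. Lean on these libraries where they do the work, as an engineer would, in place of code of your own. Each camera call takes 0.05 s, during which the arm holds its last target. There are 200 camera calls.

## Working session

There is one attempt and no reset: what is moved stays moved. The work goes in short steps, Python scripts to look and compute and a shell command to move; the robot and the scene stay as the last step left them, time stands still between calls to the robot, and variables do not carry over. Pictures are saved under pics/ and viewed, at most 10 in all, crops included, and the job is handed in when it is done.

```bash
mkdir -p pics; cat > h.py <<'E'
import numpy as np, cv2
from scipy.spatial.transform import Rotation as R
from plant import manip, grab_frame
def cam(name):
    s=manip.observe(); f=grab_frame(name)
    if 'cam_to_world' in f: T=np.array(f['cam_to_world'])
    else:
        q=s['orientation']; W=np.eye(4); W[:3,:3]=R.from_quat([q[1],q[2],q[3],q[0]]).as_matrix(); W[:3,3]=s['tool_pos']; T=W@np.array(f['mount'])
    return f,T
def cloud(f,T):
    z=f['range_z']; K=np.array(f['K']); v,u=np.mgrid[:384,:512]
    P=np.stack([(u-K[0,2])/K[0,0]*z,-(v-K[1,2])/K[1,1]*z,-z],-1)
    P=P@T[:3,:3].T+T[:3,3]; P[z==0]=np.nan; return P
def save(f,n): cv2.imwrite('pics/'+n,cv2.cvtColor(f['frame'],cv2.COLOR_RGB2BGR))
E
python3 - <<'E'
from h import *
ims=[]
for n in('side','top'):
    f,T=cam(n); np.savez('pics/'+n,P=cloud(f,T),K=f['K'],T=T,im=f['frame']); print(n,T.round(3).tolist(),[k for k in f])
    save(f,n+'.png')
s=manip.observe(); print({k:np.round(v,3).tolist() for k,v in s.items()})
E
```

```text
side [[-0.542, 0.698, -0.468, -0.137], [-0.841, -0.454, 0.296, 0.369], [-0.006, 0.554, 0.833, 1.371], [0.0, 0.0, 0.0, 1.0]] ['frame', 'range_z', 'K', 'cam_to_world']
top [[-0.376, 0.908, -0.188, 0.294], [-0.927, -0.367, 0.08, 0.039], [0.004, 0.204, 0.979, 1.455], [0.0, 0.0, 0.0, 1.0]] ['frame', 'range_z', 'K', 'cam_to_world']
{'clock': 0.1, 'q': [1.136, 0.494, 1.346, 0.0, 1.303, -0.095], 'joint_vel': [0.001, -0.002, -0.001, -0.0, -0.002, 0.0], 'joint_torque': [0.002, -88.023, -38.254, 0.071, 0.048, -0.0], 'tool_pos': [0.208, 0.589, 0.232], 'orientation': [-0.0, 0.169, 0.986, -0.001], 'wrist_force': [0.365, -0.355, -0.36], 'ft_torque': [0.001, -0.022, -0.051], 'grasp_force': 0.0, 'grip_width': 0.999}
```

View pics/top.png

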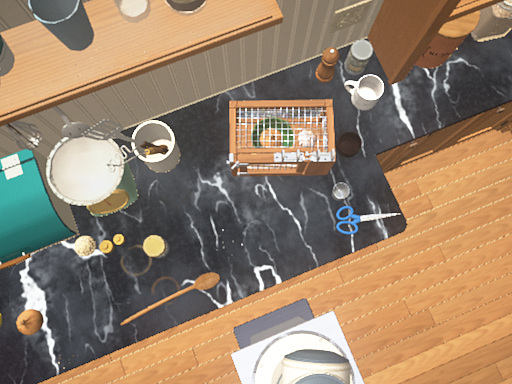

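View pics/side.png

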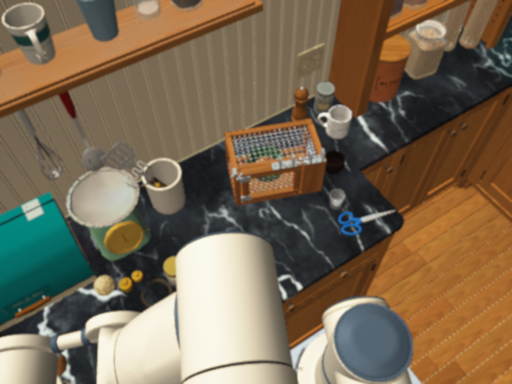

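The top view shows the crate at about px (230–335, 98–175), with its catches at (275–325, 155), the glass at (342,190), the dark cup at (348,143) and the jar at (153,245). The side view shows the same layout. Next I fit the crate from depth.

```bash
python3 - <<'E'
from h import *
for n in('top','side'):
    d=np.load(f'pics/{n}.npz'); P=d['P']; print(n,d['K'].round(1).tolist())
    sl=(slice(90,180),slice(220,345)) if n=='top' else (slice(110,205),slice(215,332))
    Q=P[sl].reshape(-1,3); Q=Q[~np.isnan(Q[:,0])]
    print('hist',np.histogram(Q[:,2],bins=np.arange(-.02,.26,.02)))
    m=(Q[:,2]>.158)&(Q[:,2]<.182); r=cv2.minAreaRect(Q[m][:,:2].astype(np.float32)*1000); print(m.sum(),r,cv2.boxPoints(r).round().tolist())
    t=Q[Q[:,2]>.19]; print('tabs',len(t),(t*1000).round().tolist()[:60])
d=np.load('pics/top.npz');P=d['P'];im=d['im']
for nm,(u,v) in dict(glass=(342,190),cup=(348,143),jar=(153,245)).items():
    Q=P[v-14:v+15,u-14:u+15].reshape(-1,3); Q=Q[Q[:,2]>.03]; print(nm,len(Q),np.median(Q,0).round(3),Q.min(0).round(3),Q.max(0).round(3))
cv2.imwrite('pics/crop.png',cv2.resize(cv2.cvtColor(im[85:205,215:375],cv2.COLOR_RGB2BGR),None,fx=5,fy=5,interpolation=cv2.INTER_CUBIC))
E
```

```text
top [[489.3, 0.0, 252.0], [0.0, 489.3, 187.0], [0.0, 0.0, 1.0]]
hist (array([1423, 2648,  883,  731,  508,  591,  171,   96,  326, 3570,  148,
        100,    1,    0]), array([-0.02,  0.  ,  0.02,  0.04,  0.06,  0.08,  0.1 ,  0.12,  0.14,
        0.16,  0.18,  0.2 ,  0.22,  0.24,  0.26]))
3681 ((651.995849609375, -193.62640380859375), (295.24884033203125, 199.55001831054688), 68.60504150390625) [[505.0, -295.0], [691.0, -367.0], [799.0, -93.0], [613.0, -20.0]]
tabs 130 [[552.0, -300.0, 205.0], [550.0, -301.0, 210.0], [599.0, -175.0, 205.0], [597.0, -177.0, 211.0], [583.0, -211.0, 212.0], [581.0, -213.0, 213.0], [563.0, -260.0, 211.0], [561.0, -262.0, 214.0], [560.0, -264.0, 216.0], [551.0, -297.0, 201.0], [548.0, -297.0, 212.0], [547.0, -299.0, 213.0], [598.0, -172.0, 203.0], [595.0, -173.0, 211.0], [594.0, -175.0, 213.0], [583.0, -209.0, 202.0], [579.0, -209.0, 214.0], [580.0, -213.0, 209.0], [565.0, -260.0, 196.0], [561.0, -260.0, 209.0], [560.0, -262.0, 210.0], [558.0, -263.0, 216.0], [544.0, -293.0, 220.0], [544.0, -298.0, 213.0], [595.0, -171.0, 204.0], [592.0, -172.0, 212.0], 
[... 2256 characters left out ...]
5.0, -210.0, 213.0], [564.0, -259.0, 191.0], [554.0, -255.0, 205.0], [548.0, -253.0, 213.0], [547.0, -256.0, 211.0], [542.0, -292.0, 192.0], [535.0, -289.0, 201.0], [533.0, -292.0, 201.0], [529.0, -292.0, 205.0], [597.0, -171.0, 212.0], [594.0, -173.0, 214.0], [582.0, -208.0, 203.0], [576.0, -207.0, 210.0], [572.0, -208.0, 213.0], [552.0, -253.0, 203.0], [548.0, -254.0, 207.0], [547.0, -256.0, 207.0], [534.0, -289.0, 198.0], [530.0, -290.0, 201.0], [529.0, -293.0, 200.0]]
glass 130 [ 0.46  -0.319  0.054] [ 0.434 -0.334  0.03 ] [ 0.481 -0.285  0.069]
cup 238 [ 0.578 -0.39   0.051] [ 0.532 -0.429  0.03 ] [ 0.615 -0.296  0.213]
jar 434 [0.503 0.241 0.089] [0.476 0.214 0.031] [0.535 0.274 0.098]
```

View pics/crop.png

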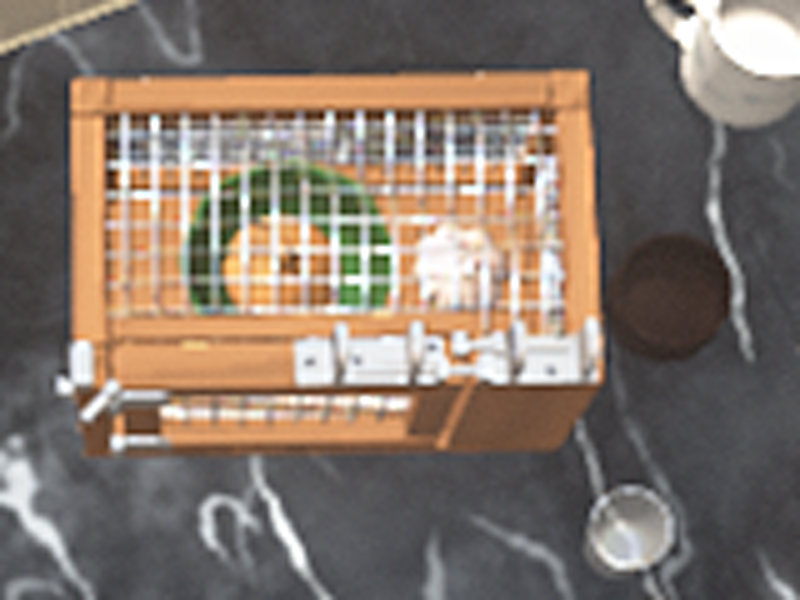

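The enlarged crop shows the four upright tabs, at crop x ≈ 340, 425, 515 and 590, on the gate and post. Both views give a crate yaw of about -21.4°. I'll fit the tabs now.

```bash
cat >> h.py <<'E'
TY=np.array([-136,-96,-43,-3])/1000 # tab centre y, crate frame
def fit(P,O,yaw,it=8,lo=.2,gate=True):
    """rigid 2D fit of crate origin/yaw from tab-top points"""
    Q=P.reshape(-1,3); Q=Q[~np.isnan(Q[:,0])]; Q=Q[(Q[:,2]>lo)&(Q[:,2]<.225)]
    for _ in range(it):
        c,s=np.cos(yaw),np.sin(yaw); A=np.array([[c,-s],[s,c]])
        L=(Q[:,:2]-O)@A; i=np.abs(L[:,1:2]-TY).argmin(1)
        k=(np.abs(L[:,1]-TY[i])<.014)&(np.abs(L[:,0]+.077)<.03)
        M=[];B=[]
        for j in range(4):
            w=k&(i==j)
            if w.sum()<5: continue
            x=L[w]; M.append([(x[:,0].min()+x[:,0].max())/2,(x[:,1].min()+x[:,1].max())/2]);B.append([-.077,TY[j]])
        M=np.array(M);B=np.array(B); dm=M.mean(0)-B.mean(0)
        a=np.polyfit(B[:,1],M[:,0],1)[0]; yaw-=np.arctan(a)
        c,s=np.cos(yaw),np.sin(yaw); A=np.array([[c,-s],[s,c]])
        L=(Q[:,:2]-O)@A; M=[]
        B=[]
        for j in range(4):
            w=k&(i==j)
            if w.sum()<5: continue
            x=L[w]; M.append([(x[:,0].min()+x[:,0].max())/2,(x[:,1].min()+x[:,1].max())/2]);B.append([-.077,TY[j]])
        O=O+A@(np.mean(M,0)-np.mean(B,0))
    return O,yaw,(np.array(M)*1000).round(1).tolist(),np.percentile(Q[k][:,2],[50,90]).round(4),k.sum()
def cw(O,yaw,p): c,s=np.cos(yaw),np.sin(yaw); return (O+np.array([[c,-s],[s,c]])@np.array(p)/1000).round(4)
E
python3 - <<'E'
from h import *
for n,sl in(('top',(slice(90,180),slice(220,345))),('side',(slice(110,205),slice(215,332)))):
    P=np.load(f'pics/{n}.npz')['P'][sl]
    yaw=np.radians(-21.4); O0=np.array([.56,-.158])+.09*np.array([.931,-.365])
    O,y,*r=fit(P,O0,yaw); print(n,O.round(4),np.degrees(y),r)
    h=cw(O,y,(-92,119)); print('lock',cw(O,y,(-77,-122)),'gate',cw(O,y,(-77,-17)),'hinge',h)
    for a in (0,.5,1,1.4,1.55,1.65):
        yy=y-a; c,s=np.cos(yy),np.sin(yy); print(a,(h+np.array([[c,-s],[s,c]])@[.015,-.136]).round(3))
E
```

```text
top [ 0.6603 -0.1964] -21.276725750132623 [[[-76.2, -136.1], [-78.2, -97.3], [-77.0, -42.3], [-76.6, -2.3]], array([0.2103, 0.2142]), np.int64(101)]
lock [ 0.5443 -0.2822] gate [ 0.5824 -0.1843] hinge [ 0.6178 -0.0522]
0 [ 0.582 -0.184]
0.5 [ 0.523 -0.151]
1 [ 0.487 -0.094]
1.4 [ 0.482 -0.04 ]
1.55 [ 0.485 -0.02 ]
1.65 [ 0.489 -0.006]
side [ 0.6603 -0.1948] -20.717988834131965 [[[-77.2, -135.7], [-76.8, -96.4], [-76.7, -42.9], [-77.3, -3.0]], array([0.2088, 0.2138]), np.int64(89)]
lock [ 0.5452 -0.2817] gate [ 0.5823 -0.1835] hinge [ 0.6164 -0.051 ]
0 [ 0.582 -0.184]
0.5 [ 0.523 -0.151]
1 [ 0.486 -0.094]
1.4 [ 0.48 -0.04]
1.55 [ 0.483 -0.02 ]
1.65 [ 0.487 -0.007]
```

```bash
python3 -m pendant '[{"tz":4},{"tz":2,"tx":2,"ty":-3},{"tx":2,"ty":-4.5},{"tx":2,"ty":-4.5},{"tx":2,"ty":-4.5},{"tx":2,"ty":-4.5},{"tx":2,"ty":-4.5},{"tx":2,"ty":-4.5},{"tx":2,"ty":-4.5},{"tx":2,"ty":-4.5},{"tx":2,"ty":-4.5},{"tx":2,"ty":-4.5}]'
```

```text
$[0]: bad value
```

```bash
python3 -m pendant '[{"wx":0,"wy":0,"wz":0,"tx":0,"ty":0,"tz":4,"fingers":1}]'
```

```text
clock: 0.2
tool_pos: [0.2067, 0.5871, 0.2684]
orientation: [-0.001, 0.169, 0.986, -0.005]
wrist_force: [-0.3, 1.1, 0.4]
grip_width: 1.003
grasp_force: 0.0
```

```bash
python3 -m pendant '[{"wx":0,"wy":0,"wz":-0.026,"tx":1.7,"ty":-4.35,"tz":1,"fingers":1},{"wx":0,"wy":0,"wz":0,"tx":1.7,"ty":-4.35,"tz":1,"fingers":1},{"wx":0,"wy":0,"wz":0,"tx":1.7,"ty":-4.35,"tz":1,"fingers":1},{"wx":0,"wy":0,"wz":0,"tx":1.7,"ty":-4.35,"tz":1,"fingers":1},{"wx":0,"wy":0,"wz":0,"tx":1.7,"ty":-4.35,"tz":1,"fingers":1},{"wx":0,"wy":0,"wz":0,"tx":1.7,"ty":-4.35,"tz":0,"fingers":1},{"wx":0,"wy":0,"wz":0,"tx":1.7,"ty":-4.35,"tz":0,"fingers":1},{"wx":0,"wy":0,"wz":0,"tx":1.7,"ty":-4.35,"tz":0,"fingers":1},{"wx":0,"wy":0,"wz":0,"tx":1.7,"ty":-4.35,"tz":0,"fingers":1},{"wx":0,"wy":0,"wz":0,"tx":1.7,"ty":-4.35,"tz":0,"fingers":1}]'
```

```text
clock: 1.2
tool_pos: [0.3778, 0.1527, 0.3229]
orientation: [0.0, 0.181, 0.983, 0.0]
wrist_force: [1.5, 0.7, 0.2]
grip_width: 0.998
grasp_force: 0.0
```

```bash
python3 -m pendant '[{"wx":0,"wy":0,"wz":0,"tx":1.3,"ty":-4.4,"tz":0,"fingers":1},{"wx":0,"wy":0,"wz":0,"tx":1.3,"ty":-4.4,"tz":0,"fingers":1},{"wx":0,"wy":0,"wz":0,"tx":1.3,"ty":-4.4,"tz":0,"fingers":1},{"wx":0,"wy":0,"wz":0,"tx":1.3,"ty":-4.4,"tz":0,"fingers":1},{"wx":0,"wy":0,"wz":0,"tx":1.3,"ty":-4.4,"tz":0,"fingers":1},{"wx":0,"wy":0,"wz":0,"tx":1.3,"ty":-4.4,"tz":0,"fingers":1},{"wx":0,"wy":0,"wz":0,"tx":1.3,"ty":-4.4,"tz":0,"fingers":1},{"wx":0,"wy":0,"wz":0,"tx":1.3,"ty":-4.4,"tz":0,"fingers":1},{"wx":0,"wy":0,"wz":0,"tx":0,"ty":0,"tz":0,"fingers":1},{"wx":0,"wy":0,"wz":0,"tx":0,"ty":0,"tz":0,"fingers":1}]'
python3 - <<'E'
from h import *
f,T=cam('wrist'); P=cloud(f,T); save(f,'w1.png'); print(np.isfinite(P[...,0]).sum(), ((P[...,2]>.2)&(P[...,2]<.225)).sum())
O,y,*r=fit(P,np.array([.6603,-.1956]),np.radians(-21)); print(O,np.degrees(y),r,cw(O,y,(-77,-122)),cw(O,y,(-77,-17)),cw(O,y,(-92,119)))
E
```

```text
clock: 2.2
tool_pos: [0.4815, -0.1981, 0.3223]
orientation: [-0.001, 0.182, 0.983, 0.0]
wrist_force: [0.1, 1.0, -0.6]
grip_width: 0.999
grasp_force: 0.0
195853 496
[ 0.6656018  -0.19841625] -21.43796182157244 [[[-77.3, -135.5], [-76.5, -96.6], [-77.2, -43.1], [-77.0, -2.8]], array([0.2111, 0.2122]), np.int64(496)] [ 0.5493 -0.2838] [ 0.5877 -0.1861] [ 0.6235 -0.054 ]
```

View pics/w1.png

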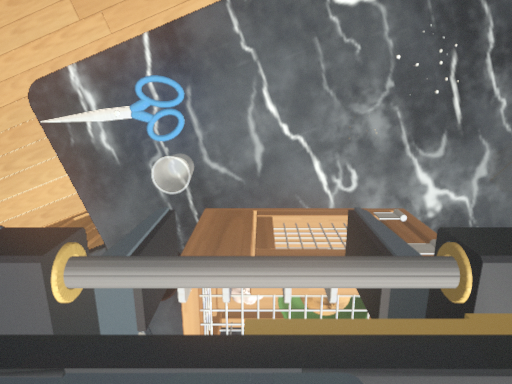

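The wrist view shows all four tabs in a row (px 183, 226, 288, 333 at row ~293), partly hidden by the gripper bar. The crate-y fit agrees to within 1 mm, and I keep x from the fixed cameras. Next I go over the lock and down.

```bash
python3 -m pendant '[{"wx":0,"wy":0,"wz":0,"tx":3.2,"ty":-3.6,"tz":0,"fingers":0.95},{"wx":0,"wy":0,"wz":0,"tx":3.2,"ty":-4.8,"tz":0,"fingers":0.95},{"wx":0,"wy":0,"wz":0,"tx":0,"ty":0,"tz":-3,"fingers":0.95},{"wx":0,"wy":0,"wz":0,"tx":0,"ty":0,"tz":-3,"fingers":0.95},{"wx":0,"wy":0,"wz":0,"tx":0,"ty":0,"tz":-2,"fingers":0.95},{"wx":0,"wy":0,"wz":0,"tx":0,"ty":0,"tz":0,"fingers":0.95},{"wx":0,"wy":0,"wz":0,"tx":0,"ty":0,"tz":0,"fingers":0.95}]' 20
python3 - <<'E'
from h import *
f,T=cam('top'); P=cloud(f,T); save(f,'t2.png'); cv2.imwrite('pics/t2c.png',cv2.resize(cv2.imread('pics/t2.png')[85:205,215:375],None,fx=5,fy=5,interpolation=cv2.INTER_CUBIC))
f,T=cam('wrist'); P=cloud(f,T); save(f,'w2.png')
s=manip.observe(); print(np.round(s['tool_pos'],4),np.round(s['orientation'],4))
E
```

```text
clock: 2.95
tool_pos: [0.5416, -0.2742, 0.2437]
orientation: [0.0, 0.181, 0.984, 0.0]
wrist_force: [0.4, -0.7, 0.9]
grip_width: 0.948
grasp_force: 0.0
[ 0.5421 -0.2749  0.2446] [ 1.000e-03  1.811e-01  9.835e-01 -4.000e-04]
```

View pics/w2.png

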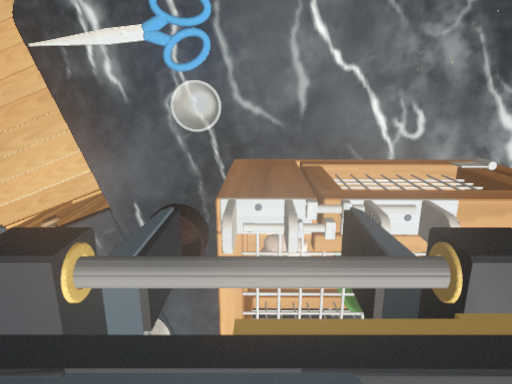

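The lock tabs (px 229 and 292, rows 200–250) are between the open fingers, and the catch tabs are at 345 and 435. I'm about 8 mm short because the row was clipped, so I refit from this view.

```bash
python3 - <<'E'
from h import *
f,T=cam('wrist'); P=cloud(f,T)
Q=P[190:256,215:460].reshape(-1,3);Q=Q[(Q[:,2]>.2)&(Q[:,2]<.225)]
y=np.radians(-21.2); A=np.array([[np.cos(y),-np.sin(y)],[np.sin(y),np.cos(y)]])
tcp=np.array(manip.observe()['tool_pos']); L=(Q[:,:2]-tcp[:2])@A*1000
o=L[:,1]
for a,b in((-40,-5),(-5,40),(41,72),(72,110)):
    w=(o>a)&(o<b)
    if w.sum()>5: print(a,b,w.sum(),'x',np.percentile(L[w,0],[2,98]).round(1),'y',np.percentile(o[w],[2,98]).round(1),'z',np.percentile(Q[w,2],[5,95]).round(4))
print(((np.array([.5455,-.2822])-tcp[:2])@A*1000).round(1))
E
```

```text
-40 -5 482 x [-5.7 17.7] y [-22.9 -16.6] z [0.2027 0.2122]
-5 40 489 x [-5.8 17.8] y [16.1 22.3] z [0.202  0.2123]
41 72 91 x [-7.9 -0.1] y [46.7 71.9] z [0.2006 0.2117]
72 110 155 x [-5.7  2.5] y [ 72.1 110. ] z [0.2011 0.2117]
[ 5.8 -5.4]
```

```bash
python3 -m pendant '[{"wx":0,"wy":0,"wz":0,"tx":0.35,"ty":-0.75,"tz":0,"fingers":0.95},{"wx":0,"wy":0,"wz":0,"tx":0,"ty":0,"tz":-1.5,"fingers":0.95},{"wx":0,"wy":0,"wz":0,"tx":0,"ty":0,"tz":-1.5,"fingers":0.95},{"wx":0,"wy":0,"wz":0,"tx":0,"ty":0,"tz":-0.9,"fingers":0.95},{"wx":0,"wy":0,"wz":0,"tx":0,"ty":0,"tz":0,"fingers":0.95},{"wx":0,"wy":0,"wz":0,"tx":0,"ty":0,"tz":0,"fingers":0.95}]' 25
python3 -m pendant '[{"wx":0,"wy":0,"wz":0,"tx":0,"ty":0,"tz":0,"fingers":0.5},{"wx":0,"wy":0,"wz":0,"tx":0,"ty":0,"tz":0,"fingers":0.3},{"wx":0,"wy":0,"wz":0,"tx":0,"ty":0,"tz":0,"fingers":0.3},{"wx":0,"wy":0,"wz":0,"tx":0,"ty":0,"tz":0,"fingers":0.3},{"wx":0,"wy":0,"wz":0,"tx":0,"ty":0,"tz":0,"fingers":0.3},{"wx":0,"wy":0,"wz":0,"tx":0,"ty":0,"tz":0,"fingers":0.3},{"wx":0,"wy":0,"wz":0,"tx":0,"ty":0,"tz":0,"fingers":0.3},{"wx":0,"wy":0,"wz":0,"tx":0,"ty":0,"tz":0,"fingers":0.3}]' 25
```

```text
clock: 3.7
tool_pos: [0.5452, -0.2829, 0.2045]
orientation: [0.0, 0.181, 0.983, -0.0]
wrist_force: [0.1, -0.0, 0.5]
grip_width: 0.951
grasp_force: 0.0
clock: 4.5
tool_pos: [0.5449, -0.2829, 0.204]
orientation: [0.0, 0.181, 0.983, -0.0]
wrist_force: [0.4, -0.4, -0.1]
grip_width: 0.361
grasp_force: 25.0
```

```bash
python3 -m pendant '[{"wx":0,"wy":0,"wz":0,"tx":0,"ty":0,"tz":0,"fingers":0.95},{"wx":0,"wy":0,"wz":0,"tx":0,"ty":0,"tz":0,"fingers":0.95},{"wx":0,"wy":0,"wz":0,"tx":0,"ty":0,"tz":0,"fingers":0.95},{"wx":0,"wy":0,"wz":0,"tx":0,"ty":0,"tz":0,"fingers":0.95},{"wx":0,"wy":0,"wz":0,"tx":0,"ty":0,"tz":2,"fingers":0.95},{"wx":0,"wy":0,"wz":0,"tx":0,"ty":0,"tz":3,"fingers":0.95},{"wx":0,"wy":0,"wz":0,"tx":1.3,"ty":3.25,"tz":0,"fingers":0.95},{"wx":0,"wy":0,"wz":0,"tx":1.2,"ty":3.25,"tz":0,"fingers":0.95},{"wx":0,"wy":0,"wz":0,"tx":1.2,"ty":3.25,"tz":0,"fingers":0.95},{"wx":0,"wy":0,"wz":0,"tx":0,"ty":0,"tz":0,"fingers":0.95},{"wx":0,"wy":0,"wz":0,"tx":0,"ty":0,"tz":0,"fingers":0.95}]' 25
python3 - <<'E'
from h import *
f,T=cam('wrist'); P=cloud(f,T); save(f,'w3.png')
Q=P[150:256,60:470].reshape(-1,3);Q=Q[(Q[:,2]>.2)&(Q[:,2]<.225)]
y=np.radians(-21.2); A=np.array([[np.cos(y),-np.sin(y)],[np.sin(y),np.cos(y)]])
tcp=np.array(manip.observe()['tool_pos']); L=(Q[:,:2]-tcp[:2])@A*1000; o=L[:,1]
print(tcp.round(4))
print(np.histogram(o[np.abs(L[:,0])<14],bins=range(-130,60,4)))
for a,b in((-32,-5),(-5,32)):
    w=(o>a)&(o<b); print(a,b,w.sum(),'x',np.percentile(L[w,0],[2,98]).round(1),'y',np.percentile(o[w],[2,98]).round(1),'z',np.percentile(Q[w,2],[5,95]).round(4))
E
```

```text
clock: 5.6
tool_pos: [0.5821, -0.1846, 0.2539]
orientation: [-0.0, 0.181, 0.984, -0.0]
wrist_force: [-0.1, -0.9, 0.4]
grip_width: 0.951
grasp_force: 0.0
[ 0.5819 -0.1853  0.2539]
(array([  0,   0,  99, 393,   6,   0,   0,   0,   0, 139, 471,  14,   0,
         0,   0,   0,   0,   0,   0,   0,   0,   0,   0,   0,   0, 106,
       266,  88,   0,   0,   0,   0,   0,   0,   0, 134, 265,  29,   0,
         0,   0,   0,   0,   0,   0,   0,   0]), array([-130, -126, -122, -118, -114, -110, -106, -102,  -98,  -94,  -90,
        -86,  -82,  -78,  -74,  -70,  -66,  -62,  -58,  -54,  -50,  -46,
        -42,  -38,  -34,  -30,  -26,  -22,  -18,  -14,  -10,   -6,   -2,
          2,    6,   10,   14,   18,   22,   26,   30,   34,   38,   42,
         46,   50,   54,   58]))
-32 -5 461 x [-10.4  13.3] y [-27.7 -21.6] z [0.2019 0.2122]
-5 32 428 x [-10.5  12.9] y [12.3 18.6] z [0.2031 0.2123]
```

View pics/w3.png

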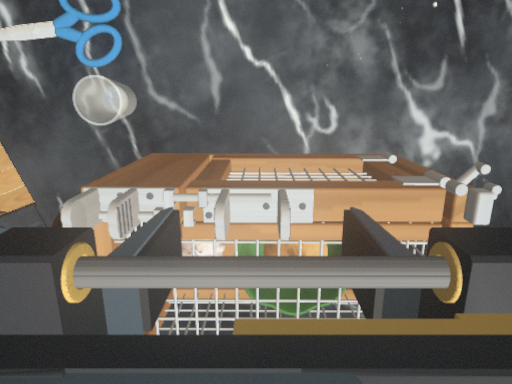

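The lock tabs now span 34 mm, so the lock is fully drawn. The catch tabs (px 222 and 284) are between the fingers with a small offset. I go down, squeeze, and work out the arc.

```bash
python3 -m pendant '[{"wx":0,"wy":0,"wz":0,"tx":0.18,"ty":0.12,"tz":-1,"fingers":0.95},{"wx":0,"wy":0,"wz":0,"tx":0,"ty":0,"tz":-2,"fingers":0.95},{"wx":0,"wy":0,"wz":0,"tx":0,"ty":0,"tz":-1.9,"fingers":0.95},{"wx":0,"wy":0,"wz":0,"tx":0,"ty":0,"tz":0,"fingers":0.9},{"wx":0,"wy":0,"wz":0,"tx":0,"ty":0,"tz":0,"fingers":0.3},{"wx":0,"wy":0,"wz":0,"tx":0,"ty":0,"tz":0,"fingers":0.3},{"wx":0,"wy":0,"wz":0,"tx":0,"ty":0,"tz":0,"fingers":0.3},{"wx":0,"wy":0,"wz":0,"tx":0,"ty":0,"tz":0,"fingers":0.3},{"wx":0,"wy":0,"wz":0,"tx":0,"ty":0,"tz":0,"fingers":0.3},{"wx":0,"wy":0,"wz":0,"tx":0,"ty":0,"tz":0,"fingers":0.3},{"wx":0,"wy":0,"wz":0,"tx":0,"ty":0,"tz":0,"fingers":0.3},{"wx":0,"wy":0,"wz":0,"tx":0,"ty":0,"tz":0,"fingers":0.3}]' 50
python3 - <<'E'
from h import *
g=np.array(manip.observe()['tool_pos'][:2]); y0=np.radians(-21.2)
r=lambda y:np.array([[np.cos(y),-np.sin(y)],[np.sin(y),np.cos(y)]])@[.015,-.136]
h=g-r(y0); print(g,h)
p=[h+r(y0-a) for a in np.arange(0,1.65,.08)]
print((np.diff(p,axis=0)*100).round(2).tolist(),p[-1])
E
```

```text
clock: 6.85
tool_pos: [0.5841, -0.1847, 0.2058]
orientation: [0.001, 0.181, 0.983, -0.001]
wrist_force: [-1.6, -4.2, 5.2]
grip_width: 0.361
grasp_force: 50.0
[ 0.5841086  -0.18465825] [ 0.61930469 -0.05243784]
[[-1.05, 0.32], [-1.02, 0.41], [-0.98, 0.49], [-0.94, 0.56], [-0.89, 0.64], [-0.84, 0.71], [-0.78, 0.77], [-0.71, 0.83], [-0.65, 0.88], [-0.57, 0.93], [-0.5, 0.98], [-0.42, 1.01], [-0.33, 1.04], [-0.25, 1.07], [-0.16, 1.08], [-0.08, 1.09], [0.01, 1.09], [0.1, 1.09], [0.18, 1.08], [0.27, 1.06]] [ 0.48816837 -0.01339599]
```

```bash
python3 -m pendant '[{"wx":0,"wy":0,"wz":-0.08,"tx":-1.05,"ty":0.32,"tz":0,"fingers":0.3},{"wx":0,"wy":0,"wz":-0.08,"tx":-1.02,"ty":0.41,"tz":0,"fingers":0.3},{"wx":0,"wy":0,"wz":-0.08,"tx":-0.98,"ty":0.49,"tz":0,"fingers":0.3},{"wx":0,"wy":0,"wz":-0.08,"tx":-0.94,"ty":0.56,"tz":0,"fingers":0.3},{"wx":0,"wy":0,"wz":-0.08,"tx":-0.89,"ty":0.64,"tz":0,"fingers":0.3}]'
python3 - <<'E'
from h import *
s=manip.observe(); print(s['tool_pos'],s['orientation'],s['wrist_force'],s['ft_torque'])
E
```

```text
clock: 7.35
tool_pos: [0.5349, -0.1605, 0.2058]
orientation: [0.001, 0.375, 0.927, -0.001]
wrist_force: [0.3, -4.0, 6.0]
grip_width: 0.363
grasp_force: 50.0
[ 0.53493817 -0.16045689  0.20577644] [ 9.60198827e-04  3.74682763e-01  9.27152320e-01 -6.92546523e-04] [ 0.29132905 -3.98732596  5.98086631] [-1.5083481   0.75725899 -0.17812901]
```

```bash
python3 -m pendant '[{"wx":0,"wy":0,"wz":-0.08,"tx":-0.84,"ty":0.71,"tz":0,"fingers":0.3},{"wx":0,"wy":0,"wz":-0.08,"tx":-0.78,"ty":0.77,"tz":0,"fingers":0.3},{"wx":0,"wy":0,"wz":-0.08,"tx":-0.71,"ty":0.83,"tz":0,"fingers":0.3},{"wx":0,"wy":0,"wz":-0.08,"tx":-0.65,"ty":0.88,"tz":0,"fingers":0.3},{"wx":0,"wy":0,"wz":-0.08,"tx":-0.57,"ty":0.93,"tz":0,"fingers":0.3},{"wx":0,"wy":0,"wz":-0.08,"tx":-0.5,"ty":0.98,"tz":0,"fingers":0.3},{"wx":0,"wy":0,"wz":-0.08,"tx":-0.42,"ty":1.01,"tz":0,"fingers":0.3}]'
```

```text
clock: 8.05
tool_pos: [0.4901, -0.0992, 0.2057]
orientation: [0.001, 0.616, 0.787, -0.0]
wrist_force: [-0.3, -7.5, 6.7]
grip_width: 0.365
grasp_force: 50.0
```

```bash
python3 -m pendant '[{"wx":0,"wy":0,"wz":-0.08,"tx":-0.33,"ty":1.04,"tz":0,"fingers":0.3},{"wx":0,"wy":0,"wz":-0.08,"tx":-0.25,"ty":1.07,"tz":0,"fingers":0.3},{"wx":0,"wy":0,"wz":-0.08,"tx":-0.16,"ty":1.08,"tz":0,"fingers":0.3},{"wx":0,"wy":0,"wz":-0.08,"tx":-0.08,"ty":1.09,"tz":0,"fingers":0.3},{"wx":0,"wy":0,"wz":-0.08,"tx":0.01,"ty":1.09,"tz":0,"fingers":0.3},{"wx":0,"wy":0,"wz":-0.08,"tx":0.1,"ty":1.09,"tz":0,"fingers":0.3},{"wx":0,"wy":0,"wz":-0.08,"tx":0.18,"ty":1.08,"tz":0,"fingers":0.3},{"wx":0,"wy":0,"wz":-0.08,"tx":0.27,"ty":1.06,"tz":0,"fingers":0.3},{"wx":0,"wy":0,"wz":0,"tx":0,"ty":0,"tz":0,"fingers":0.3},{"wx":0,"wy":0,"wz":0,"tx":0,"ty":0,"tz":0,"fingers":0.3},{"wx":0,"wy":0,"wz":0,"tx":0,"ty":0,"tz":0,"fingers":0.3},{"wx":0,"wy":0,"wz":0,"tx":0,"ty":0,"tz":0,"fingers":0.3}]'
python3 - <<'E'
from h import *
ims=[]
for n,sl in(('top',(slice(60,300),slice(120,400))),('side',(slice(60,300),slice(120,400)))):
    f,T=cam(n); ims.append(f['frame'][sl])
cv2.imwrite('pics/end.png',cv2.cvtColor(cv2.resize(np.hstack(ims),(800,343)),cv2.COLOR_RGB2BGR))
s=manip.observe(); print(s['joint_vel'],s['ft_torque'])
E
```

```text
clock: 9.25
tool_pos: [0.4878, -0.0133, 0.2057]
orientation: [0.001, 0.832, 0.555, -0.0]
wrist_force: [-1.3, -8.7, 11.4]
grip_width: 0.361
grasp_force: 50.0
[ 0.00145217  0.00235117 -0.0027467   0.00058244  0.00085445 -0.00024416] [-1.27646783  1.48359429 -0.68353521]
```

View pics/end.png

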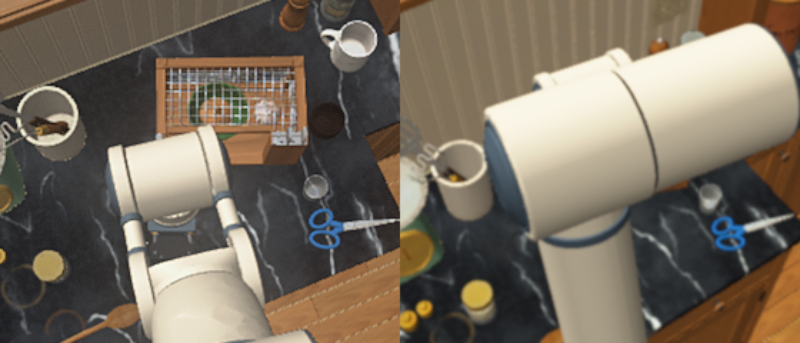

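The top view shows the gate opening clear, with the arm standing at the 1.6 rad position. The jar (48,267), glass (316,187) and cup (327,120) are undisturbed. The grip width still matches the squeezed tabs.

```bash
python3 -c "
from plant import manip; print(manip.sign_off())"
```

```text
the job is handed in; nothing more can be done
None
```

I drew the travel lock, squeezed the catch, swung the gate to about 1.6 rad (92°), worked out from the tool pose, and handed in with it still held at 50 N; the jar, glass and cup looked undisturbed, and hand-in returned no verdict.

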